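Pack the hung-up shuttlecocks down their tube and shut it

TASK

The two shuttlecocks in the open tube have hung up part-way down. With the wooden stick from the bamboo cup, push them down until both sit firmly on the bottom of the tube; then flip the tube's lid fully shut, stand the stick back in the cup and leave everything else where it is.

Things in the scene. Friction and masses are not known exactly. Their poses are not given: they have to be found in the camera images.
- tube: The open shuttlecock tube: grey plastic, upright, fixed in a black round foot (100 mm across, 24 mm high) that is screwed to the shelf. 72 mm outside, 66 mm inside, rim 180 mm above the shelf. Origin on its axis at the shelf. Its flip lid is hinged on the rim on the tube's -x side, so +x of this frame points from the hinge across the mouth.
- tube_mouth (a point): Centre of the tube's rim, 180 mm above the shelf, axes as the tube's.
- lid (a joint): Angle of the tube's flip lid, rad: 0 fully shut, 1.57 upright, grows as it opens; at the start 1.75 to 2.1, leaning outwards on the tube's -x side. Hinge line 39.5 mm from the tube's axis, at rim height. A light friction hinge (under 1 N at the tab) keeps it wherever it is left: pushed from behind (its outer side) it swings over the mouth, and must then be pressed flat.
- lid_centre (a point): Centre of the lid's outer face. The lid is a grey disc 77 mm across, 4 mm thick, with an 8 mm rim skirt inside and a thumb tab opposite the hinge (farthest point 89 mm from the hinge). Shut, its centre lies on the tube's axis 4 mm above the rim. It cannot shut on a shuttlecock that stands out of the mouth.
- shuttle_top: The upper of the two nylon shuttlecocks in the open tube: 82 mm tall, white openwork skirt 65 mm across below, domed cork base 26 mm across on top (cork up). Origin at the centre of the skirt's lower edge. It slides in the tube with about 3.5 N of rubbing and stays where it is left.
- cork_top (a point): Highest point of the upper shuttlecock's cork, on the tube's axis; when both are home it lies 118 mm above the shelf, 62 mm below the rim. The place to push with the stick.
- top_gap (a joint): Height of the upper shuttlecock above its home place, m: 0 when the pair is fully home, up to 0.067 at the start.
- shuttle_low: The lower shuttlecock, same as the upper, hidden beneath it in the tube. The upper one slides down alone until its skirt has nested over this one (their origins 24 mm apart), and then both must be pushed on together, about 7 N, to a hard stop on the tube's floor. Origin at the centre of its skirt's lower edge, 12 mm above the shelf when home.
- low_gap (a joint): Height of the lower shuttlecock above the tube's floor, m: 0 when fully home, up to 0.03 at the start.
- stick: Plain round beech stick, 190 mm long, 24 mm in diameter, 60 g, leaning about 20 degrees from upright in the bamboo cup, any way round, its upper 85 mm or so standing out of the cup. Origin at the centre of its lower end face; +z runs along it to the upper end.
- stick_middle (a point): Middle of the stick's length, on its axis.
- cup: Round bamboo pen cup, 68 mm outside, about 57 mm inside, 100 mm tall, its inner floor 8 mm above the shelf, 0.35 kg, loose. Origin at the centre of its underside. The stick starts here and must finish here.
- closed_tube: Bystander: another grey shuttlecock tube, loose, 180 mm tall and 77 mm across, with its lid shut and no foot. Leave it alone.
- spare_shuttle: Bystander: a single shuttlecock standing on its skirt on the shelf, 65 mm across, 82 mm tall. Leave it alone.
- glasses_case: Bystander: black eyeglass case, 62 x 160 x 44 mm (long along its y). Origin under its centre.
- carabiner: Bystander: stainless carabiner lying flat, 90 x 50 mm, 9 mm thick. Origin under its middle.
- key_bowl: Bystander: white ceramic bowl, 110 mm across, 35 mm high. Origin under its centre.
- grip_roll: Bystander: roll of black racket grip tape lying flat, 48 mm across, 26 mm high. Origin under its centre.
- lamp: Bystander: grey desk lamp with a toggle switch, fixed at the right-hand side, round base 136 mm across (origin under its centre), shade up to about 370 mm high. Do not touch.
- flask: Bystander: steel drinking flask with a black cap, loose, 66 mm across, 170 mm tall. Origin under its centre. It can stand within 30 mm of the cup or the tube's foot.
Mind the look-alikes: they are no part of the job. Several things have the shape of the stick; the one meant has the colours described above.

How it is judged:
On the way, in this order (a step that is already met when the one before it is completed fails the run):
1. Both shuttlecocks are home on the bottom of the tube (within 3 mm) with the stick pressing on the upper one with more than 9 N (value of joint each of low_gap, top_gap below 0.003 m and contact force between stick and shuttle_top above 9 N).
2. The tube's lid is shut (within 0.08 rad) (value of joint lid below 0.08 rad), for 0.2 s.
At the end, for the whole second after the job is handed in: Both shuttlecocks within 3 mm of home, the lid shut within 0.08 rad, the stick standing at rest in the upright cup (its middle within 40 mm of the cup's axis and under 120 mm above its underside, leaning under 0.6 rad), no bystander moved over 30 mm or tipped (value of joint each of low_gap, top_gap below 0.003 m and value of joint lid below 0.08 rad and horizontal distance between stick_middle and cup below 0.04 m and z of stick_middle in the frame of cup below 0.12 m and angle between the z axis of stick and the z axis of cup, either way round below 0.6 rad and angle between cup's own z axis and vertical below 0.1 rad and linear speed of stick below 0.03 m/s); the robot touches nothing.
It fails at once if The fingers push a shuttlecock in the tube (more than 2 N): it is to be done with the stick (contact force between the fingers and shuttle_top above 2 N or contact force between the fingers and shuttle_low above 2 N).
It fails at once if A bystander is moved by more than 30 mm (distance of any of closed_tube, spare_shuttle, glasses_case, carabiner, key_bowl, grip_roll, flask from where it was at the start of the episode above 0.03 m).
It fails at once if The closed tube, the flask or the spare shuttlecock is tipped over (more than 0.5 rad) (angle between any of closed_tube, spare_shuttle, flask's own z axis and vertical above 0.5 rad).
It fails at once if The lamp is struck (more than 5 N) (contact force between the arm and lamp above 5 N).
It also fails if it takes over 67 s, if anything falls off the work surface, if the arm or the gripper's body presses on something with over 40 N, if the wrist force passes 120 N, or if a joint passes its speed limit or range.

ROBOT

A 6-joint arm with a two-finger parallel gripper is mounted at the origin on the work surface. World frame = base frame: x ahead of the robot, y to its left, z up, the work surface at z = 0. Lengths are in m, angles in rad, forces in N, time in s.
With the tool pointing down it reaches from about 0.425 to 0.95 m from the base axis. Payload 3.5 kg.
Tool frame: the origin (TCP) lies between the finger pads; the fingertips stand 14 mm ahead of it and the grasp point (between the pads) lies 5 mm behind it (ctrl.tip_extent is the distance from the TCP to the fingertips, in m); x points along the fingers, z is the direction in which the jaws open and shut, and the axes are right-handed (so a half turn about x gives the same grasp; the last joint's range is limited). The gripper opens to 85 mm and grips with 20 to 120 N. Pads are 22 mm wide; open, the fingers measure 114 mm over their backs; the gripper's body (76 mm by 85 mm) begins 54 mm behind the grasp point. The pads swing forward as they close: fully open they stand 13 mm farther back than shut.
Start: joints at [-1.264, 0.286, 1.577, -0, 1.279, -0.15], TCP at [0.298, -0.606, 0.245] pointing down, gripper open.
Joint ranges: [-2.77, 2.77], [-0.9, 2.22], [0.21, 2.48], [-1.53, 4.67], [0.24, 2.81], [-2.84, 2.84]. Speed limits (rad/s): [2.79, 2.79, 3.14, 3.14, 3.14, 3.14].

INTERFACE

Orientations are given as a unit quaternion [x, y, z, w].
In Python, from plant import ctrl gives the robot as it stands.
- The arm moves only by the tool move_arm, never from a script. Its argument "commands" is one flat list of numbers, 4 for each row, row after row: the shift along the tool's x, y, z in units of 25 mm (1.0 is 25 mm), then the turn about the tool's x in units of 5 degrees (1.0 is 5 degrees). A call has 1 to 20 rows; each row shifts and turns the commanded pose from where the row before left it, along the tool's axes as they then stand; what a row does not reach is not made up. A row lasts 1/8 s, in which the tool goes at most 62.5 mm and 10.7 degrees, less where a joint would pass 70% of its speed; a pose out of reach is approached as far as the arm can. A call is refused whole if a number of a shift passes 1 or a number of a turn 1, either way. A call with a gripper value outside its range is refused whole. "jaw" is the finger opening in mm, from 0 to 85.4, set as the call begins (left out, the last holds). The fingers move at their own pace and stop on an object; "force" is the grip in N (left out, the last holds). Time passes only in rows, so rows that do not move let the fingers close. It gives the time, the measured TCP pose, the force and the opening at its end, in the units of the state.
- ctrl.get_state(): the state, without advancing time (a new reading comes with each control period).
- ctrl.read_camera(name): name is "side" or "top"; returns the picture (400x640x3 uint8, red, green, blue); there is no depth.
- ctrl.get_calibration(name): a dict with "camera_matrix" (3x3 intrinsics, pixels), "camera_from_world" (4x4, takes a point from world to camera coordinates). Camera axes: x right, y down, z forward; pixel columns grow to the right and rows downward; lengths in m; the calibration is good to about 2 mm. A picture is of the moment at which its call begins. get_calibration takes no time and is no camera call.
- ctrl.sign_off(): hands the job in, once; it reports no verdict.
The state is a dict: "time": time; "qpos": joint angles; "dq": joint speeds; "joint_efforts": joint torques, N m; "eef_pos": TCP position; "tcp_rot": TCP orientation; "contact_force": force on the tool from outside, world axes, zero at the start; "wrist_torque": the same for the moment, N m; "opening": opening from 0.0 (shut) to 1.0 (fully open).
Only numpy, scipy, OpenCV 4.12 (cv2) and the standard library are available. Lean on these libraries where they do the work, as an engineer would, in place of code of your own. Each camera call takes 0.05 s, during which the arm holds its last target.

## Working session

There is one attempt and no reset: what is moved stays moved. The work goes in short steps, Python scripts to look and compute and a tool call to move; the robot and the scene stay as the last step left them, time stands still between calls to the robot, and variables do not carry over. Pictures are saved under pics/ and viewed, and the job is handed in when it is done.

Besides the shell and the picture viewer there is one more tool, called after "Call:" by a JSON object that holds its "fn" and its "kwargs". move_arm: Moves the arm, as the interface text tells. Its arguments: {"type":"object","properties":{"commands":{"type":"array"},"jaw":{"type":"number"},"force":{"type":"number"}},"required":["commands"]}

```bash
ls; mkdir -p pics
python3 - <<'E'
from plant import ctrl
import cv2
for n in ["side","top"]:
    im=ctrl.read_camera(n); cv2.imwrite(f"pics/{n}0.png",im[:,:,::-1])
    c=ctrl.get_calibration(n); print(n,c)
print(ctrl.get_state())
E
```

```text
pics
side {'camera_matrix': array([[398.10948973,   0.        , 314.83863492],
       [  0.        , 398.10948973, 204.36738553],
       [  0.        ,   0.        ,   1.        ]]), 'camera_from_world': array([[-0.84307291, -0.53745194,  0.01932541,  0.40396008],
       [-0.31389698,  0.46257976, -0.82914935,  0.24579693],
       [ 0.43668839, -0.70509955, -0.55869301,  1.03754263],
       [ 0.        ,  0.        ,  0.        ,  1.        ]])}
top {'camera_matrix': array([[478.38377767,   0.        , 329.28428362],
       [  0.        , 478.38377767, 206.57930831],
       [  0.        ,   0.        ,   1.        ]]), 'camera_from_world': array([[-0.01290977, -0.99977488, -0.01683831,  0.02496316],
       [-0.98700938,  0.01543831, -0.15991919,  0.53138195],
       [ 0.16014315,  0.01455505, -0.98698649,  1.7761879 ],
       [ 0.        ,  0.        ,  0.        ,  1.        ]])}
{'time': 0.1, 'qpos': array([-1.26401608e+00,  2.87106251e-01,  1.57802032e+00, -2.57162182e-06,
        1.27861599e+00, -1.49988673e-01]), 'dq': array([-0.00075422, -0.00209311, -0.00383368,  0.00033192, -0.00015348,
        0.00066858]), 'joint_efforts': array([ 5.01962986e-04, -4.07298803e+01, -2.93698400e+01, -1.77957477e-04,
        3.40641483e-03, -4.64250888e-06]), 'eef_pos': array([ 0.29757003, -0.60524138,  0.24407159]), 'tcp_rot': array([ 0.37430724,  0.60079711, -0.37332109,  0.59964014]), 'contact_force': array([ 0.35351338, -0.78354775,  0.02966416]), 'wrist_torque': array([ 0.03664504,  0.04472217, -0.04205744]), 'opening': 1.0002660050782928}
```

View pics/side0.png

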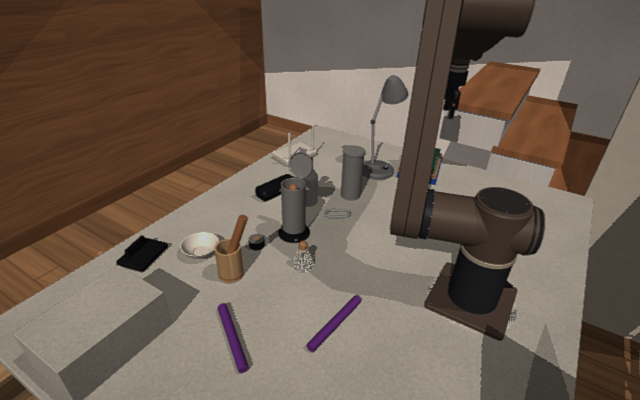

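View pics/top0.png

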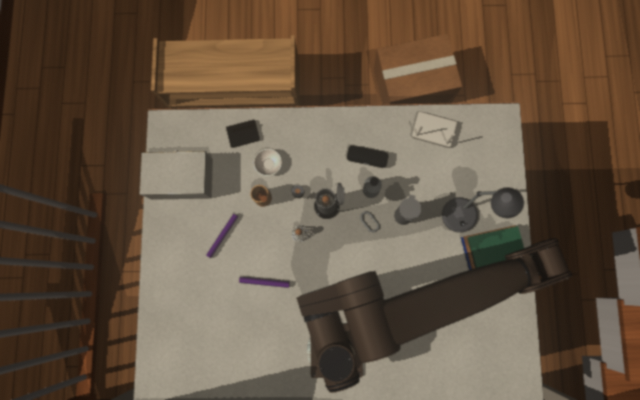

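Run:
```python
import cv2
a=cv2.imread("pics/side0.png")[120:290,170:390]; cv2.imwrite("pics/s0z.png",cv2.resize(a,None,fx=3.5,fy=3.5,interpolation=cv2.INTER_CUBIC))
a=cv2.imread("pics/top0.png")[140:260,230:430]; a=cv2.convertScaleAbs(a,alpha=1.6);cv2.imwrite("pics/t0z.png",cv2.resize(a,None,fx=4,fy=4,interpolation=cv2.INTER_CUBIC))
```

```text
(no output)
```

View pics/s0z.png

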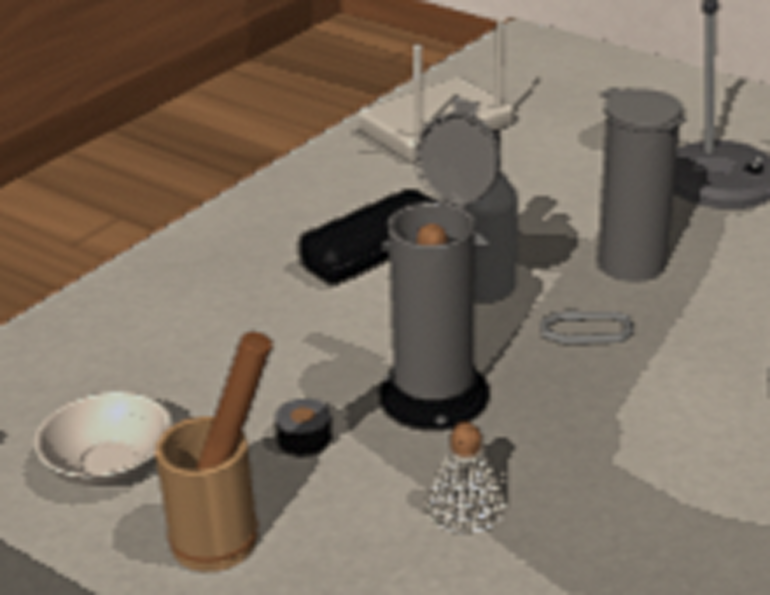

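View pics/t0z.png

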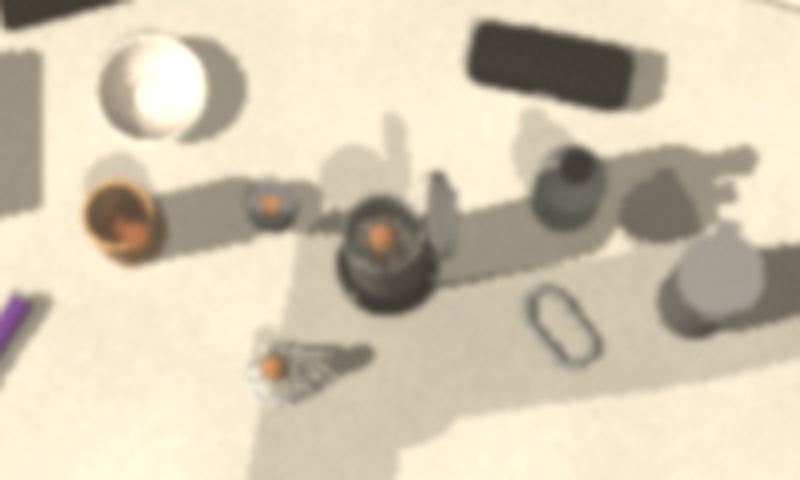

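```bash
cat > h.py <<'E'
import numpy as np
from plant import ctrl
C={n:ctrl.get_calibration(n) for n in ("side","top")}
def ray(n,p):
    K=C[n]["camera_matrix"];T=C[n]["camera_from_world"];R=T[:3,:3];t=T[:3,3]
    d=R.T@np.linalg.solve(K,[p[0],p[1],1.]);o=-R.T@t
    return o,d/np.linalg.norm(d)
def plane(n,p,z):
    o,d=ray(n,p);return o+d*(z-o[2])/d[2]
def tri(ps,pt):
    o1,d1=ray("side",ps);o2,d2=ray("top",pt)
    A=np.array([d1,-d2]).T;s=np.linalg.lstsq(A,o2-o1,rcond=None)[0]
    a=o1+s[0]*d1;b=o2+s[1]*d2
    return (a+b)/2,np.linalg.norm(a-b)
def proj(n,P):
    T=C[n]["camera_from_world"];q=C[n]["camera_matrix"]@(T[:3,:3]@np.array(P,float)+T[:3,3]);return q[:2]/q[2]
sz=lambda u,v:(u/3.5+170-.36,v/3.5+120-.36)
tz=lambda u,v:(u/4+230-.375,v/4+140-.375)
E
python3 - <<'E'
from h import *
np.set_printoptions(precision=4,suppress=True)
print("cup rim top",plane("top",tz(119,216),.1),"side",plane("side",sz(205,446),.1), "base side",plane("side",sz(211,545),0))
print("foot side",plane("side",sz(434,394),.024),"top",plane("top",tz(387,262),.024))
print("rim side",plane("side",sz(432,227),.18),"top",plane("top",tz(384,238),.18))
print("cork tube",tri(sz(432,234),tz(381,236)))
print("stick tip",tri(sz(256,344),tz(126,232)), plane("top",tz(126,232),.185))
print("lid centre",tri(sz(459,158),tz(441,213)))
print("flask",plane("top",tz(578,162),.17),"spare",plane("side",sz(466,515),0.0),plane("side",sz(466,432),.082),plane("top",tz(272,366),.08))
print("grip",plane("top",tz(271,200),.026),"bowl",plane("top",tz(155,85),.035),"closed",plane("top",tz(720,270),.18))
E
```

```text
cup rim top [0.5751 0.2751 0.1   ] side [0.5726 0.2768 0.1   ] base side [0.5764 0.2805 0.    ]
foot side [0.5239 0.0512 0.024 ] top [0.5406 0.0288 0.024 ]
rim side [0.5374 0.032  0.18  ] top [0.5362 0.0279 0.18  ]
cork tube (array([0.5391, 0.0305, 0.172 ]), np.float64(0.0008937232348487347))
stick tip (array([0.5398, 0.2515, 0.1926]), np.float64(0.0074032688479776804)) [0.5443 0.2549 0.185 ]
lid centre (array([ 0.5496, -0.023 ,  0.2165]), np.float64(0.0028569372555571127))
flask [ 0.604  -0.1454  0.17  ] spare [0.4294 0.1414 0.    ] [0.4326 0.137  0.082 ] [0.4356 0.1351 0.08  ]
grip [0.6028 0.1401 0.026 ] bowl [0.7167 0.252  0.035 ] closed [ 0.5031 -0.266   0.18  ]
```

```bash
cat > ov.py <<'E'
from h import *
import cv2
def circ(im,n,c,r,z,col,s,off):
    a=np.linspace(0,2*np.pi,60)
    p=np.array([(proj(n,[c[0]+r*np.cos(t),c[1]+r*np.sin(t),z])-off+.5)*s-.5 for t in a])
    cv2.polylines(im,[np.round(p).astype(int)],True,col,1)
def both(tag,files,cup,tube,stk):
    for n,f,s,off,wh in (("side",files[0],3.5,(170,120),(220,170)),("top",files[1],4,(230,140),(200,120))):
        a=cv2.imread(f)[off[1]:off[1]+wh[1],off[0]:off[0]+wh[0]]
        a=cv2.convertScaleAbs(a,alpha=1.3)
        im=cv2.resize(a,None,fx=s,fy=s,interpolation=cv2.INTER_CUBIC);off=np.array(off)
        circ(im,n,cup,.034,.1,(0,255,0),s,off);circ(im,n,cup,.034,0,(0,255,0),s,off)
        circ(im,n,tube,.036,.18,(255,255,0),s,off);circ(im,n,tube,.05,0.,(255,255,0),s,off);circ(im,n,tube,.05,0.024,(255,255,0),s,off)
        p=[np.round((proj(n,q)-off+.5)*s-.5).astype(int) for q in stk]
        cv2.line(im,tuple(map(int,p[0])),tuple(map(int,p[1])),(255,0,255),1)
        cv2.imwrite(f"pics/{tag}_{n}.png",im)
E
python3 - <<'E'
from ov import *
both("o1",("pics/side0.png","pics/top0.png"),(.574,.277),(.5375,.030),[(.588,.287,.012),(.540,.252,.191)])
E
```

```text
(no output)
```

View pics/o1_side.png

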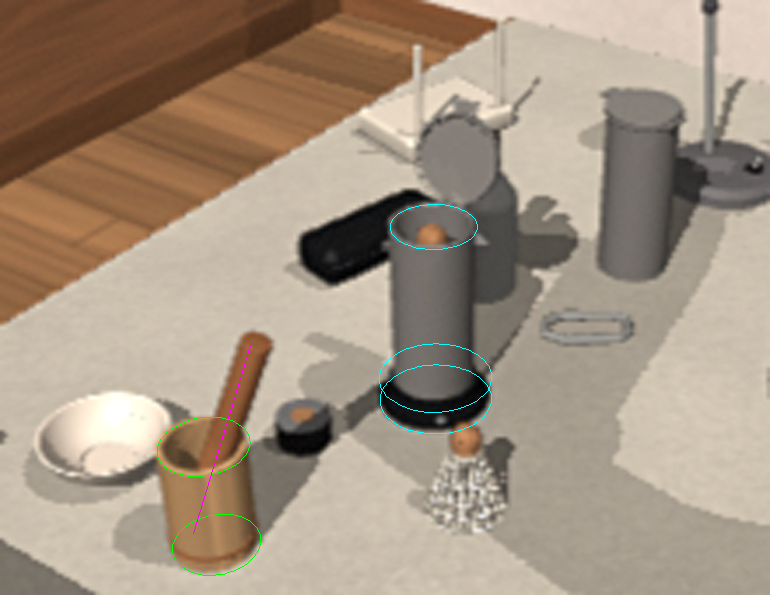

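View pics/o1_top.png

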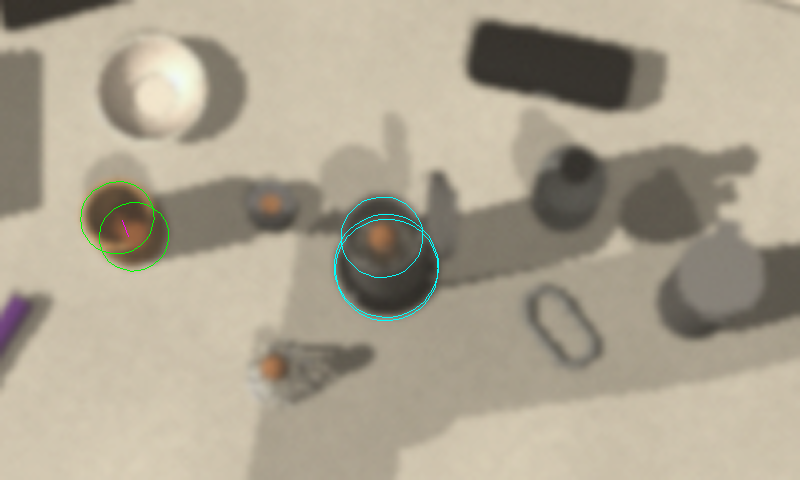

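Run:
```python
import cv2
b=cv2.resize(cv2.imread("pics/top0.png")[175:215,240:280],None,fx=10,fy=10,interpolation=cv2.INTER_CUBIC);b=cv2.convertScaleAbs(b,alpha=1.8)
a=cv2.resize(cv2.imread("pics/side0.png")[208:288,208:248],None,fx=6,fy=6,interpolation=cv2.INTER_CUBIC)
a=cv2.copyMakeBorder(a,0,0,0,400,0);a[:400,-400:]=b
cv2.imwrite("pics/z2.png",a)
```

```text
(no output)
```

View pics/z2.png

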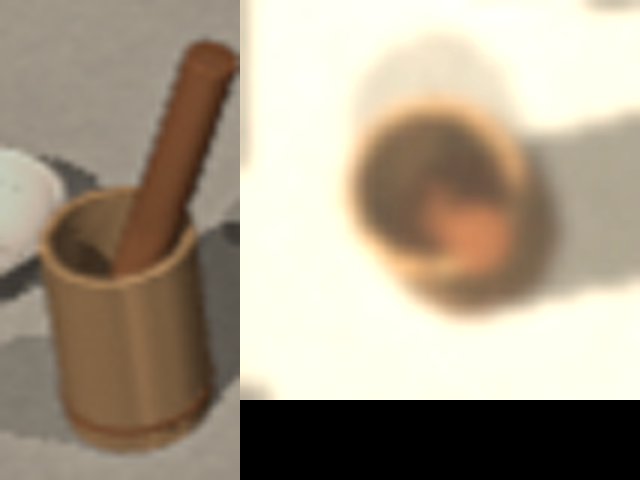

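Run:
```python
from h import *
np.set_printoptions(precision=4,suppress=True)
tip,e=tri((242.9,217.4),(263.1,198.4));print(tip,e)
r1=plane("top",(259.25,193.5),.1);r2=plane("side",(227.6,246.8),.1);print(r1,r2)
c=(r1+r2)/2;d=(tip-c)[:2];print(c,d,np.linalg.norm(d),np.degrees(np.arctan2(d[1],d[0])))
# axis: side silhouette at rim: stick enters; check
from scipy.spatial.transform import Rotation as R
s=ctrl.get_state();print(R.from_quat(s["tcp_rot"]).as_matrix())
```

```text
[0.5399 0.2466 0.1906] 0.0012991163670900638
[0.5756 0.2756 0.1   ] [0.5746 0.2768 0.1   ]
[0.5751 0.2762 0.1   ] [-0.0352 -0.0296] 0.045995532283274895 -139.98975106477656
[[-0.0007  0.8975  0.4411]
 [ 0.002   0.4411 -0.8975]
 [-1.      0.0003 -0.0021]]
```

Run:
```python
from h import *
import cv2
np.set_printoptions(precision=3,suppress=True)
print("shade",tri((394,88),(507,202)),"base",plane("side",(377,170),.02),plane("top",(460,214),.02))
im=cv2.imread("pics/side0.png");o=np.vstack([cv2.resize(im[60:190,330:440],None,fx=3,fy=3)]);cv2.imwrite("pics/l.png",o)
cv2.imwrite("pics/l2.png",cv2.resize(cv2.convertScaleAbs(cv2.imread("pics/top0.png")[150:310,400:580],alpha=1.6),None,fx=4,fy=4))
```

```text
shade (array([ 0.494, -0.557,  0.317]), np.float64(0.0014993795151673425)) base [ 0.483 -0.459  0.02 ] [ 0.499 -0.482  0.02 ]
```

View pics/l2.png

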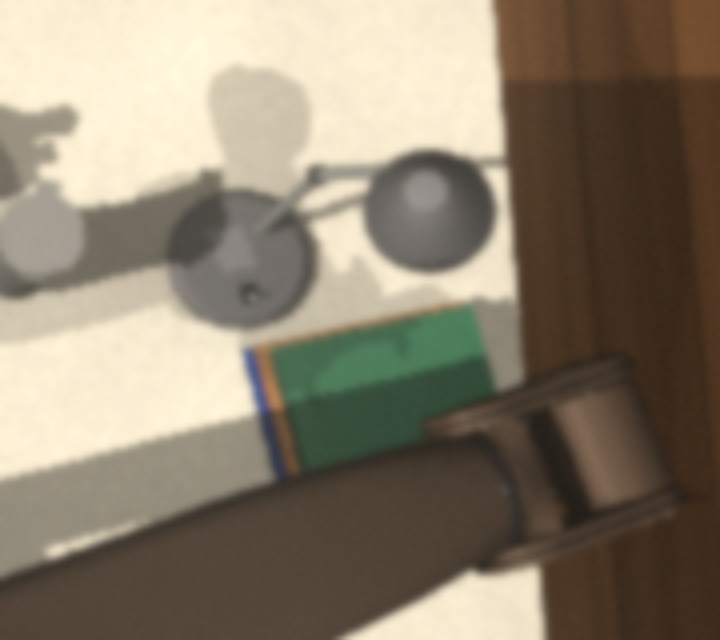

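View pics/l.png

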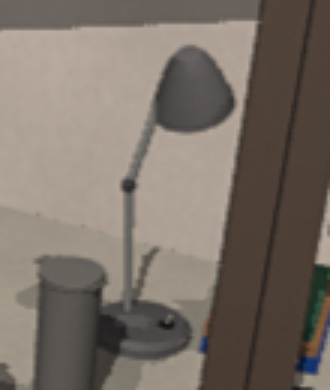

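Call:
{"fn": "move_arm", "kwargs": {"commands": [-0.3, 0.25, -1, 0, -0.3, 0.25, -1, 0, -0.3, 0.25, -1, 0, -0.3, 0.25, -1, 0, -0.3, 0.25, -1, 0, -0.3, 0.25, -1, 0, -0.3, 0.25, -1, 0, -0.3, 0.25, -1, 0, -0.3, 0.25, -1, 0, 0, 0.92, -0.31, 0, 0, 0.92, -0.31, 0, 0, 0.92, -0.31, 0, 0, 0.92, -0.31, 0, 0, 0.92, -0.31, 0, 0, 0.92, -0.31, 0, 0, 0.92, -0.31, 0]}}

```text
time: 2.1
eef_pos: [0.3699, -0.2585, 0.3123]
tcp_rot: [0.374, 0.6, -0.374, 0.6]
contact_force: [-0.3, -0.9, -0.2]
opening: 0.998
```

Call:
{"fn": "move_arm", "kwargs": {"commands": [0, 0.95, -0.72, 0, 0, 0.95, -0.72, 0, 0, 0.95, -0.72, 0, 0, 0.95, -0.72, 0, 0, 0.95, -0.72, 0, 0, 0.95, -0.72, 0, 0, 0, 0, -1, 0, 0, 0, -1, 0, 0, 0, -1, 0, 0, 0, -1, 0, 0, 0, -1, 0, 0, 0, -1, 0, 0, 0, -1, 0, 0, 0, -1, 0, 0, 0, -1, 0, 0, 0, -1, 0, 0, 0, -1, 0, 0, 0, -1, 0, 0, 0, -1, 0, 0, 0, -1]}}

```text
time: 4.6
eef_pos: [0.4495, -0.0994, 0.3123]
tcp_rot: [-0.039, 0.706, 0.039, 0.706]
contact_force: [0.3, -0.0, 0.4]
opening: 1.002
```

```bash
cat >> h.py <<'E'
from scipy.spatial.transform import Rotation as Rot
def to(P,yaw=None):
    s=ctrl.get_state();R=Rot.from_quat(s["tcp_rot"]).as_matrix();p=s["eef_pos"]
    print("t",round(s["time"],2),"p",p.round(4),"zaxis yaw",np.degrees(np.arctan2(R[1,2],R[0,2])).round(2),"q",s["qpos"].round(2),"F",s["contact_force"].round(1),"open",round(s["opening"],3))
    for Q in np.atleast_2d(P):
        if yaw is not None: # axes with given jaw yaw
            a=np.radians(yaw);z=np.array([np.cos(a),np.sin(a),0]);x=np.array([0,0,-1.]);R=np.array([x,np.cross(z,x),z]).T
        print(Q,"units",(R.T@(np.array(Q)-p)/.025).round(2));p=np.array(Q)
E
python3 - <<'E'
from h import *
to([.46,.05,.31])
E
```

```text
t 4.6 p [ 0.4495 -0.0994  0.3123] zaxis yaw 6.34 q [-0.44 -0.25  2.    0.    1.39 -0.55] F [ 0.3 -0.   0.4] open 1.002
[0.46 0.05 0.31] units [0.09 5.89 1.08]
```

Call:
{"fn": "move_arm", "kwargs": {"commands": [0, 0, 0, -1, 0, 0, 0, -1, 0, 0, 0, -1, 0, 0, 0, -1, 0, 0, 0, -1, 0, 0, 0, -1, 0, 0, 0, -0.73]}}

```text
time: 5.48
eef_pos: [0.4495, -0.0994, 0.3123]
tcp_rot: [-0.241, 0.665, 0.242, 0.664]
contact_force: [-0.6, 0.5, 0.4]
opening: 0.999
```

Run:
```python
from h import *
to([[.46,.15,.31],[.558,.262,.31],[.558,.262,.15]])
```

```text
t 5.47 p [ 0.4495 -0.0994  0.3123] zaxis yaw 39.95 q [-0.44 -0.25  2.    0.    1.39 -1.14] F [-0.6  0.5  0.4] open 0.999
[0.46 0.15 0.31] units [0.09 7.38 6.73]
[0.558 0.262 0.31 ] units [-0.    0.92  5.88]
[0.558 0.262 0.15 ] units [ 6.4  -0.01  0.  ]
```

Call:
{"fn": "move_arm", "kwargs": {"commands": [0, 0.92, 0.84, 0, 0, 0.92, 0.84, 0, 0, 0.92, 0.84, 0, 0, 0.92, 0.84, 0, 0, 0.92, 0.84, 0, 0, 0.92, 0.84, 0, 0, 0.92, 0.84, 0, 0, 0.92, 0.84, 0, 0, 0.15, 0.98, 0, 0, 0.15, 0.98, 0, 0, 0.15, 0.98, 0, 0, 0.15, 0.98, 0, 0, 0.15, 0.98, 0, 0, 0.15, 0.98, 0, 0.8, 0, 0, 0, 0.8, 0, 0, 0, 0.8, 0, 0, 0, 0, 0, 0, 0]}}

```text
time: 7.72
eef_pos: [0.5577, 0.2599, 0.2493]
tcp_rot: [-0.24, 0.667, 0.241, 0.663]
contact_force: [-0.2, 0.3, -0.7]
opening: 1.001
```

```bash
cat >> h.py <<'E'
import cv2
def shot(tag,box=(170,120,220,170),s=3.5,n="side"):
    im=ctrl.read_camera(n);x,y,w,h=box;cv2.imwrite(f"pics/{tag}.png",im[:,:,::-1]);cv2.imwrite(f"pics/{tag}z.png",cv2.resize(im[y:y+h,x:x+w,::-1],None,fx=s,fy=s,interpolation=cv2.INTER_CUBIC))
E
python3 - <<'E'
from h import *
to([[.558,.262,.15]])
shot("a1")
E
```

```text
t 7.72 p [0.5577 0.2599 0.2493] zaxis yaw 39.79 q [ 0.27  0.16  1.72 -0.    1.27 -0.42] F [-0.2  0.3 -0.7] open 1.001
[0.558 0.262 0.15 ] units [3.97 0.05 0.09]
```

View pics/a1z.png

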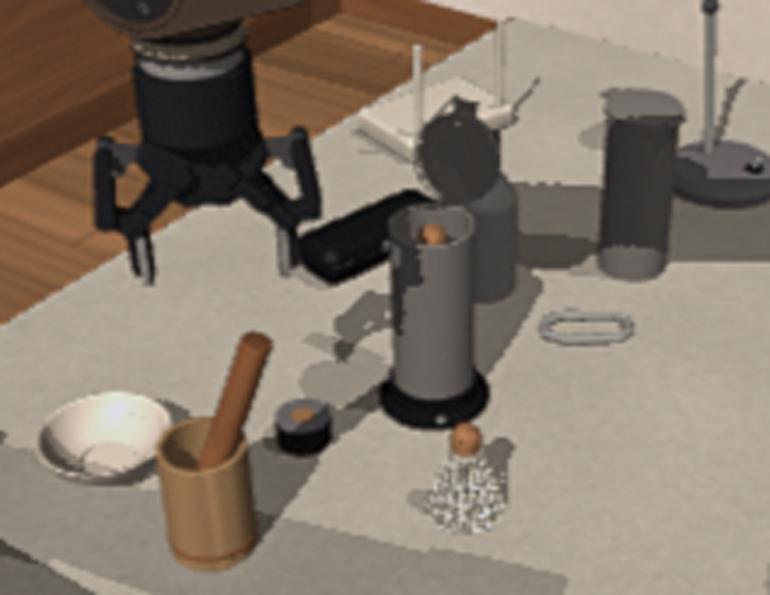

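Call:
{"fn": "move_arm", "kwargs": {"commands": [0.66, 0.03, 0, 0, 0.66, 0, 0, 0, 0.66, 0, 0, 0, 0, 0, 0, 0]}}

```text
time: 8.28
eef_pos: [0.5578, 0.261, 0.2006]
tcp_rot: [-0.241, 0.666, 0.241, 0.663]
contact_force: [-0.1, -0.2, 0.2]
opening: 0.995
```

Run:
```python
from h import *
to([[.558,.262,.15]])
shot("a2",(190,170,100,120),5)
```

```text
t 8.28 p [0.5578 0.261  0.2006] zaxis yaw 39.82 q [ 0.27  0.2   1.77 -0.    1.18 -0.42] F [-0.1 -0.2  0.2] open 0.995
[0.558 0.262 0.15 ] units [2.02 0.02 0.04]
```

View pics/a2z.png

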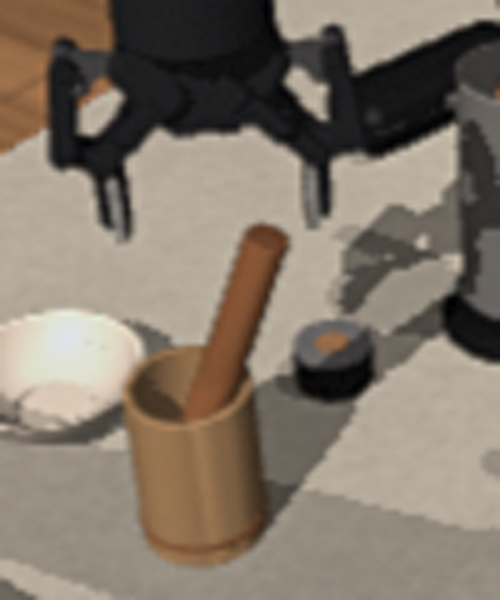

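Call:
{"fn": "move_arm", "kwargs": {"commands": [0.5, 0, 0, 0, 0.5, 0, 0, 0, 0.5, 0, 0, 0, 0.5, 0, 0, 0, 0, 0, 0, 0]}}

```text
time: 8.95
eef_pos: [0.558, 0.2611, 0.1514]
tcp_rot: [-0.241, 0.666, 0.241, 0.664]
contact_force: [-0.1, -0.1, -0.5]
opening: 1.002
```

Call:
{"fn": "move_arm", "kwargs": {"commands": [0, 0, 0, 0, 0, 0, 0, 0, 0, 0, 0, 0, 0, 0, 0, 0], "jaw": 50, "force": 40}}

```text
time: 9.45
eef_pos: [0.5592, 0.2614, 0.1537]
tcp_rot: [-0.241, 0.665, 0.241, 0.665]
contact_force: [0.6, -0.3, 0.2]
opening: 0.59
```

Run:
```python
from h import *
to([[.5635,.2665,.15]])
shot("a3",(190,170,100,120),5)
```

```text
t 9.45 p [0.5592 0.2614 0.1537] zaxis yaw 39.83 q [ 0.27  0.25  1.8  -0.    1.09 -0.42] F [ 0.6 -0.3  0.2] open 0.59
[0.5635 0.2665 0.15  ] units [0.15 0.05 0.26]
```

View pics/a3z.png

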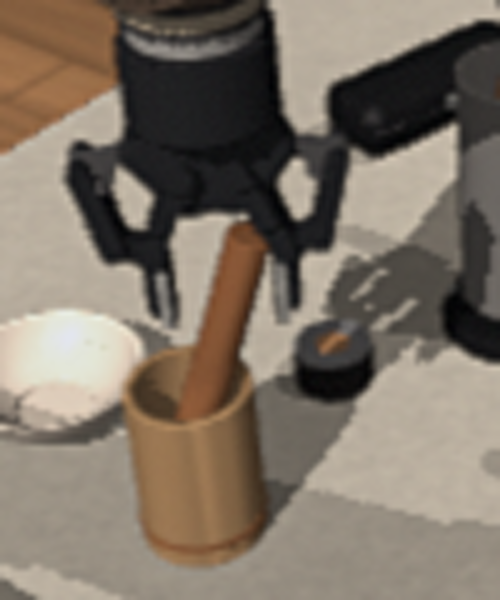

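Call:
{"fn": "move_arm", "kwargs": {"commands": [0, 0, 0.25, 0, 0, 0, 0, 0, 0, 0, 0, 0], "jaw": 38}}

```text
time: 9.88
eef_pos: [0.5638, 0.2654, 0.1532]
tcp_rot: [-0.241, 0.665, 0.241, 0.665]
contact_force: [0.3, 1.0, 0.4]
opening: 0.441
```

Run:
```python
from h import *
to([[.5635,.2665,.15]])
shot("a4",(190,170,100,120),5)
```

```text
t 9.88 p [0.5638 0.2654 0.1532] zaxis yaw 39.83 q [ 0.28  0.26  1.78  0.    1.1  -0.42] F [0.3 1.  0.4] open 0.441
[0.5635 0.2665 0.15  ] units [0.13 0.04 0.02]
```

View pics/a4z.png

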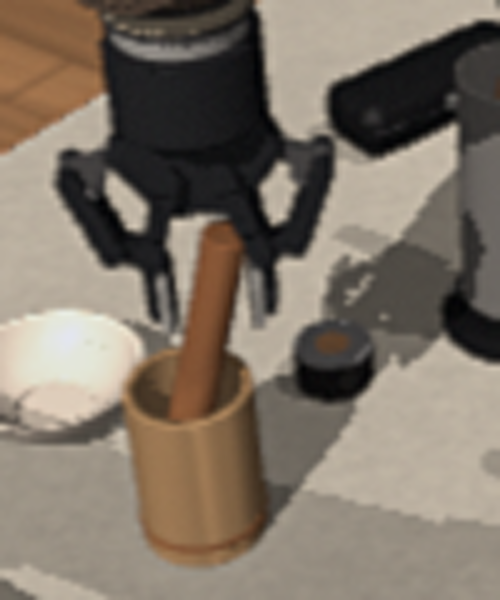

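Straightening well; close fully.

Call:
{"fn": "move_arm", "kwargs": {"commands": [0, 0, 0, 0, 0, 0, 0, 0, 0, 0, 0, 0, 0, 0, 0, 0], "jaw": 15, "force": 80}}

```text
time: 10.42
eef_pos: [0.5647, 0.2658, 0.1542]
tcp_rot: [-0.241, 0.664, 0.241, 0.666]
contact_force: [2.2, 2.2, 3.1]
opening: 0.26
```

Run:
```python
from h import *
to([[.5635,.2665,.15]])
shot("a5",(190,170,100,120),5)
```

```text
t 10.43 p [0.5647 0.2658 0.1542] zaxis yaw 39.81 q [ 0.28  0.26  1.78  0.    1.1  -0.42] F [2.2 2.2 3.1] open 0.26
[0.5635 0.2665 0.15  ] units [ 0.17  0.05 -0.02]
```

View pics/a5z.png

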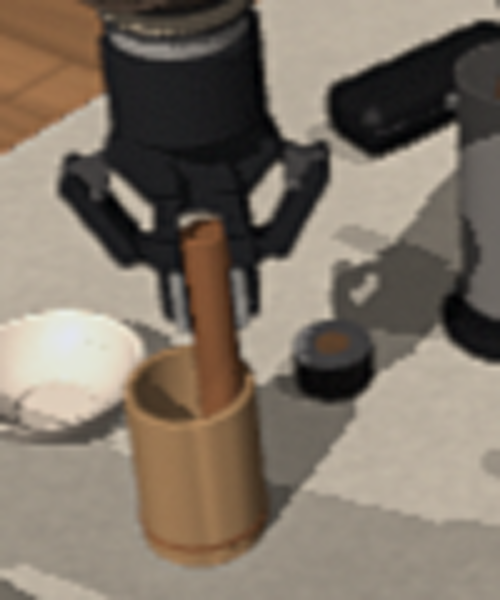

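Call:
{"fn": "move_arm", "kwargs": {"commands": [-0.3, 0, 0, 0, -0.5, 0, 0, 0, -0.6, 0, 0, 0, -0.6, 0, 0, 0, -0.6, 0, 0, 0, -0.6, 0, 0, 0, -0.6, 0, 0, 0, -0.6, 0, 0, 0, -0.6, 0, 0, 0, 0, 0, 0, 0, 0, 0, 0, 0], "force": 100}}

```text
time: 11.85
eef_pos: [0.5636, 0.2653, 0.2778]
tcp_rot: [-0.241, 0.665, 0.241, 0.664]
contact_force: [0.1, -0.4, -0.8]
opening: 0.257
```

Run:
```python
from h import *
to([[.5635,.2665,.15]])
shot("a6",(170,120,130,170),3.5)
shot("a6t",(230,140,200,120),4,"top")
```

```text
t 11.85 p [0.5636 0.2653 0.2778] zaxis yaw 39.82 q [ 0.28  0.15  1.68 -0.    1.32 -0.42] F [ 0.1 -0.4 -0.8] open 0.257
[0.5635 0.2665 0.15  ] units [5.11 0.04 0.03]
```

View pics/a6z.png

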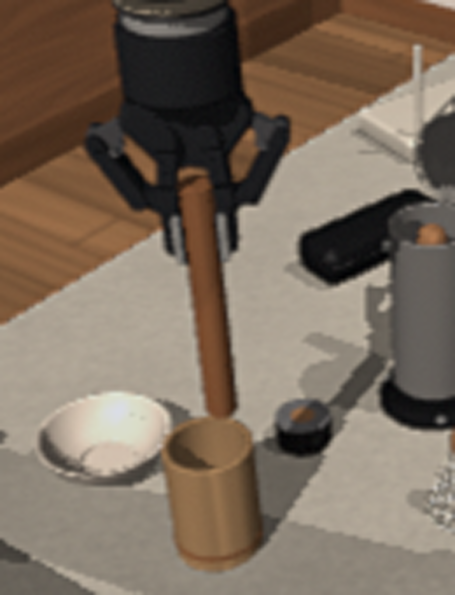

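View pics/a6tz.png

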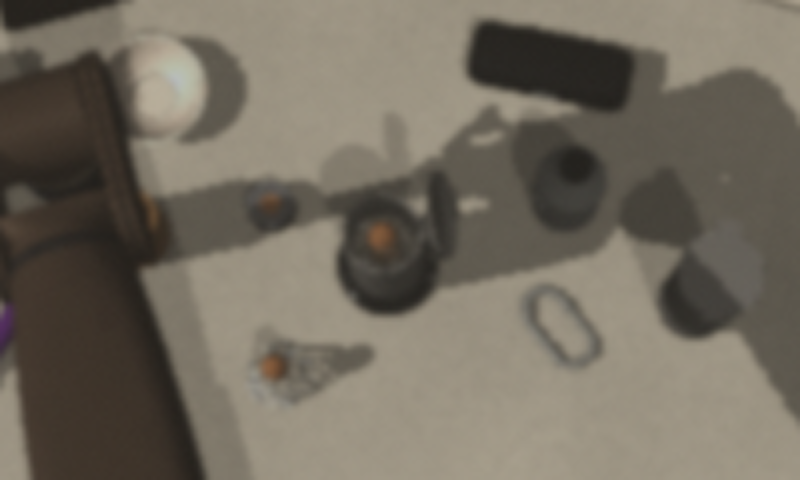

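```bash
python3 - <<'E'
from h import *
np.set_printoptions(precision=4,suppress=True)
x,y,z=ctrl.get_state()["eef_pos"]
for h in (z+.045,z,z-.05,z-.145): print(h,((proj("side",[x,y,h])-[170,120]+.5)*3.5-.5))
# observed bottom centre: on edge ellipse; bottom at
print(plane("side",sz(220,406),z-.145),plane("side",sz(197,182),z+.045),plane("side",sz(210,445),.1))
E
python3 - <<'E'
import cv2
a=cv2.imread("pics/a6.png")[160:250,200:260];cv2.imwrite("pics/z6.png",cv2.resize(a,None,fx=6.5,fy=6.5,interpolation=cv2.INTER_CUBIC))
E
```

```text
0.32219697038191253 [193.0029 181.7618]
0.27719697038191254 [200.131  240.0362]
0.22719697038191256 [207.6176 301.2412]
0.13219697038191255 [220.7153 408.3189]
[0.5657 0.2635 0.1322] [0.561  0.264  0.3222] [0.5703 0.2738 0.1   ]
```

View pics/z6.png

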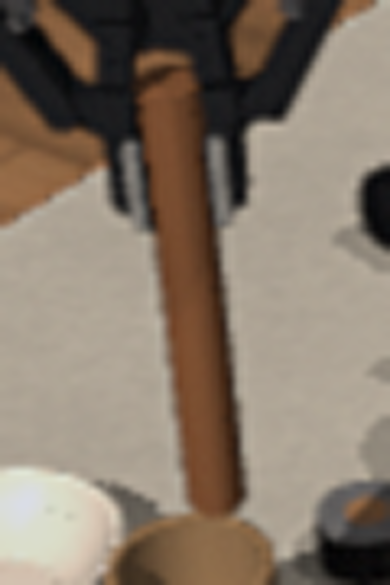

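Run:
```python
from h import *
p=ctrl.get_state()["eef_pos"]
to([[p[0],p[1],.365],[.538,.030,.365],[.538,.03,.262]])
```

```text
t 11.95 p [0.5634 0.2652 0.2772] zaxis yaw 39.82 q [ 0.28  0.15  1.68  0.    1.32 -0.42] F [ 0.2  0.2 -0.7] open 0.254
[0.56335747 0.2652381  0.365     ] units [-3.51  0.   -0.01]
[0.538 0.03  0.365] units [ 0.01 -6.58 -6.8 ]
[0.538 0.03  0.262] units [ 4.12 -0.    0.01]
```

Call:
{"fn": "move_arm", "kwargs": {"commands": [-0.9, 0, 0, 0, -0.9, 0, 0, 0, -0.9, 0, 0, 0, -0.8, 0, 0, 0, 0, -0.66, -0.68, 0, 0, -0.66, -0.68, 0, 0, -0.66, -0.68, 0, 0, -0.66, -0.68, 0, 0, -0.66, -0.68, 0, 0, -0.66, -0.68, 0, 0, -0.66, -0.68, 0, 0, -0.66, -0.68, 0, 0, -0.66, -0.68, 0, 0, -0.66, -0.68, 0, 0, 0, 0, 0, 0, 0, 0, 0]}}

```text
time: 13.95
eef_pos: [0.5385, 0.0296, 0.3651]
tcp_rot: [-0.24, 0.665, 0.241, 0.665]
contact_force: [0.1, -1.4, -0.4]
opening: 0.254
```

Run:
```python
from h import *
to([[.538,.03,.262]])
x,y,z=ctrl.get_state()["eef_pos"]
for h in (z+.045,z-.145): print(h,((proj("side",[x,y,h])-[230,90]+.5)*4.5-.5))
shot("b1",(230,90,130,130),4.5)
```

```text
t 13.95 p [0.5385 0.0296 0.3651] zaxis yaw 39.79 q [-0.13 -0.08  1.76  0.    1.47 -0.83] F [ 0.1 -1.4 -0.4] open 0.254
[0.538 0.03  0.262] units [ 4.12  0.02 -0.  ]
0.4100803132206629 [281.91436413  79.25899356]
0.22008031322066293 [285.64200272 370.37909874]
```

View pics/b1z.png

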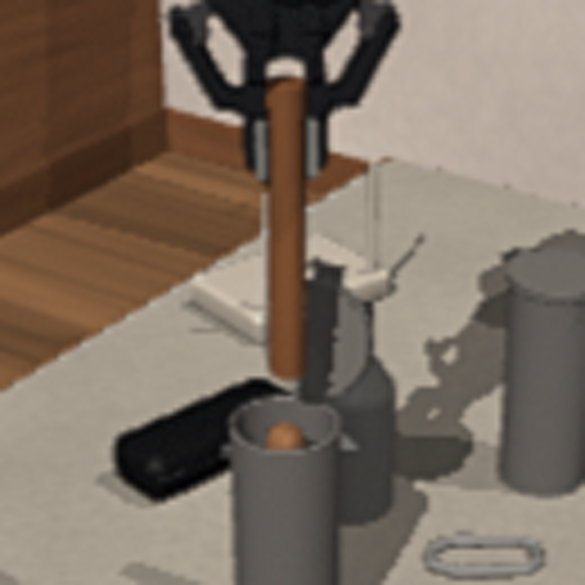

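Call:
{"fn": "move_arm", "kwargs": {"commands": [0.4, 0, 0, 0, 0.4, 0, 0, 0, 0.4, 0, 0, 0, 0.3, 0, 0, 0, 0.3, 0, 0, 0, 0.2, 0, 0, 0, 0.2, 0, 0, 0, 0.2, 0, 0, 0, 0.2, 0, 0, 0, 0, 0, 0, 0]}}

```text
time: 15.25
eef_pos: [0.5389, 0.0298, 0.2999]
tcp_rot: [-0.241, 0.665, 0.241, 0.665]
contact_force: [1.0, 0.3, 1.3]
opening: 0.257
```

Run:
```python
from h import *
to([[.538,.03,.262]])
x,y,z=ctrl.get_state()["eef_pos"]
for h in (z+.045,z-.145): print(h,((proj("side",[x,y,h])-[230,90]+.5)*4.5-.5))
shot("b2",(230,90,130,130),4.5)
```

```text
t 15.25 p [0.5389 0.0298 0.2999] zaxis yaw 39.82 q [-0.13 -0.05  1.85  0.    1.35 -0.83] F [1.  0.3 1.3] open 0.257
[0.538 0.03  0.262] units [ 1.52  0.03 -0.02]
0.3449358725545459 [282.54910698 185.62417004]
0.1549358725545459 [286.10246599 457.95974438]
```

View pics/b2z.png

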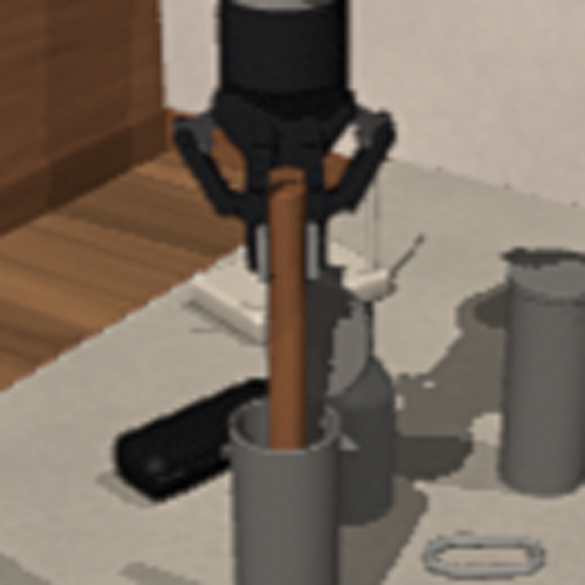

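Call:
{"fn": "move_arm", "kwargs": {"commands": [0.2, 0, 0, 0, 0.2, 0, 0, 0, 0.2, 0, 0, 0, 0.2, 0, 0, 0, 0.2, 0, 0, 0, 0.1, 0, 0, 0, 0.1, 0, 0, 0]}}

```text
time: 16.18
eef_pos: [0.5392, 0.0297, 0.2718]
tcp_rot: [-0.241, 0.665, 0.241, 0.665]
contact_force: [-1.4, 0.6, 6.4]
opening: 0.254
```

Call:
{"fn": "move_arm", "kwargs": {"commands": [0.1, 0, 0, 0, 0.1, 0, 0, 0]}}

```text
time: 16.42
eef_pos: [0.5392, 0.0297, 0.2669]
tcp_rot: [-0.241, 0.665, 0.241, 0.665]
contact_force: [-0.9, -0.4, 6.9]
opening: 0.254
```

Call:
{"fn": "move_arm", "kwargs": {"commands": [0.1, 0, 0, 0]}}

```text
time: 16.55
eef_pos: [0.5392, 0.0297, 0.2644]
tcp_rot: [-0.241, 0.665, 0.241, 0.665]
contact_force: [-0.4, 0.4, 6.9]
opening: 0.257
```

Call:
{"fn": "move_arm", "kwargs": {"commands": [0.1, 0, 0, 0]}}

```text
time: 16.68
eef_pos: [0.5397, 0.0295, 0.2638]
tcp_rot: [-0.241, 0.664, 0.24, 0.666]
contact_force: [-3.5, -0.1, 17.3]
opening: 0.257
```

Call:
{"fn": "move_arm", "kwargs": {"commands": [0.1, 0, 0, 0, 0, 0, 0, 0, 0, 0, 0, 0]}}

```text
time: 17.05
eef_pos: [0.54, 0.0295, 0.2638]
tcp_rot: [-0.242, 0.664, 0.24, 0.666]
contact_force: [-5.0, -0.2, 18.2]
opening: 0.256
```

Call:
{"fn": "move_arm", "kwargs": {"commands": [-0.3, 0, 0, 0, -0.6, 0, 0, 0, -0.8, 0, 0, 0, -0.9, 0, 0, 0, -0.9, 0, 0, 0, -0.9, 0, 0, 0, -0.9, 0, 0, 0, -0.9, 0, 0, 0, -0.9, 0, 0, 0, 0, 0, 0, 0]}}

```text
time: 18.3
eef_pos: [0.5395, 0.0297, 0.4389]
tcp_rot: [-0.242, 0.663, 0.24, 0.666]
contact_force: [1.0, -0.1, -0.7]
opening: 0.257
```

Run:
```python
from h import *
p=ctrl.get_state()["eef_pos"]
to([[.5605,-.0726,.436],[.5605,-.0726,.363],[.538,.03,.363],[.5337,.0495,.363],[.5337,.0495,.33]])
x,y,z=p
for h in (z+.045,z-.145): print(h,((proj("side",[x,y,h])-[220,60]+.5)*4-.5))
shot("b3",(220,60,150,150),4)
shot("b3t",(280,160,100,80),7,"top")
```

```text
t 18.3 p [0.5395 0.0297 0.4389] zaxis yaw 39.83 q [-0.13 -0.1   1.64  0.    1.59 -0.83] F [ 1.  -0.1 -0.7] open 0.257
[ 0.5605 -0.0726  0.436 ] units [ 0.12 -3.68 -1.98]
[ 0.5605 -0.0726  0.363 ] units [ 2.92  0.01 -0.01]
[0.538 0.03  0.363] units [-0.01  3.73  1.94]
[0.5337 0.0495 0.363 ] units [-0.    0.71  0.37]
[0.5337 0.0495 0.33  ] units [ 1.32  0.01 -0.  ]
0.4838782801649863 [287.62980652  74.54435123]
0.2938782801649863 [291.35114547 354.33913401]
```

View pics/b3z.png

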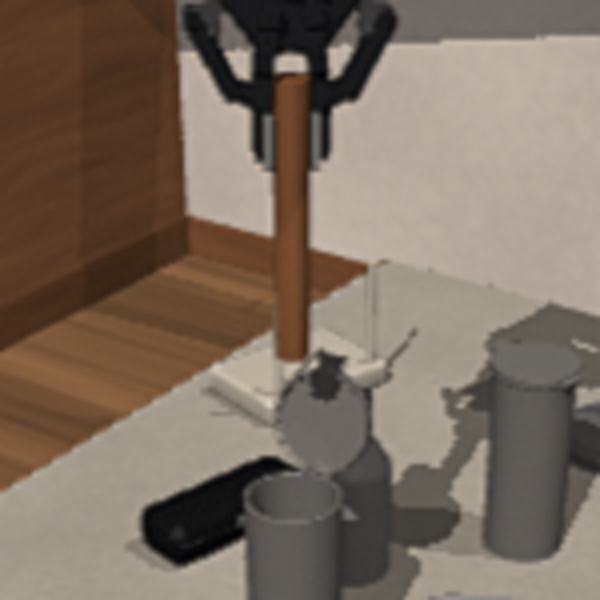

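View pics/b3tz.png

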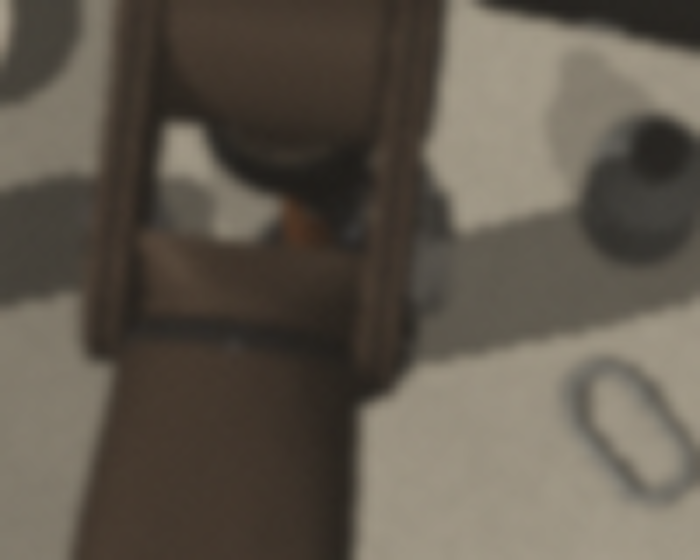

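Call:
{"fn": "move_arm", "kwargs": {"commands": [0, -0.92, -0.5, 0, 0, -0.92, -0.5, 0, 0, -0.92, -0.5, 0, 0, -0.92, -0.5, 0, 0, 0, 0, 0, 0.75, 0, 0, 0, 0.75, 0, 0, 0, 0.75, 0, 0, 0, 0.75, 0, 0, 0, 0, 0, 0, 0]}}

```text
time: 19.65
eef_pos: [0.5586, -0.0724, 0.3579]
tcp_rot: [-0.24, 0.666, 0.242, 0.663]
contact_force: [0.1, -0.7, 0.2]
opening: 0.258
```

Run:
```python
from h import *
to([[.538,.03,.363]])
shot("b4",(240,90,130,130),4.5)
shot("b4t",(280,160,100,80),7,"top")
```

```text
t 19.65 p [ 0.5586 -0.0724  0.3579] zaxis yaw 39.84 q [-0.31 -0.02  1.72  0.    1.45 -1.  ] F [ 0.1 -0.7  0.2] open 0.258
[0.538 0.03  0.363] units [-0.19  3.67  1.99]
```

View pics/b4z.png

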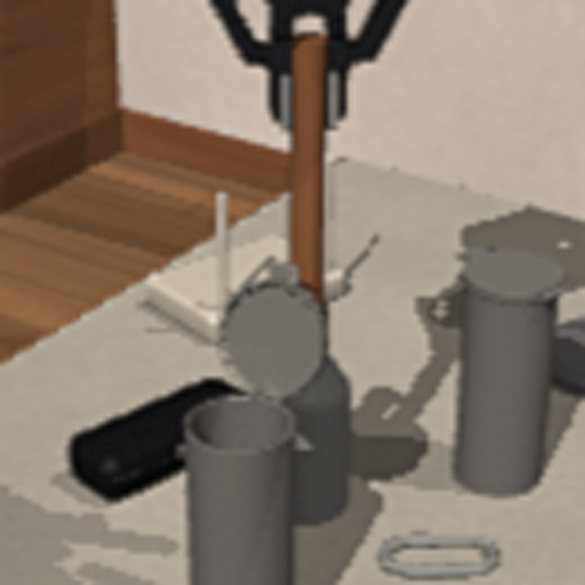

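View pics/b4tz.png

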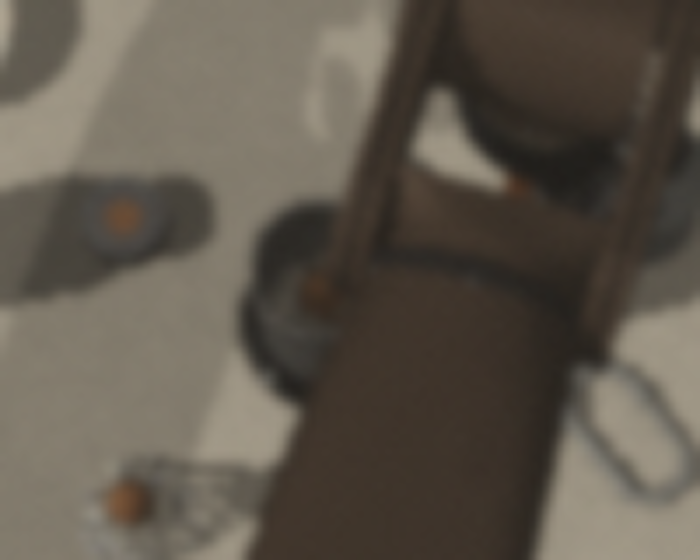

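Call:
{"fn": "move_arm", "kwargs": {"commands": [0, 0.45, 0.25, 0, 0, 0.45, 0.25, 0, 0, 0.45, 0.25, 0, 0, 0.45, 0.25, 0, 0, 0.45, 0.25, 0, 0, 0.45, 0.25, 0, 0, 0.45, 0.25, 0, 0, 0.45, 0.25, 0, 0, 0, 0, 0]}}

```text
time: 20.88
eef_pos: [0.54, 0.0292, 0.3609]
tcp_rot: [-0.241, 0.665, 0.241, 0.665]
contact_force: [-0.4, -0.8, -0.8]
opening: 0.259
```

Run:
```python
from h import *
to([[.538,.03,.363],[.5337,.0495,.363],[.5337,.0495,.33]])
shot("b5",(240,90,130,130),4.5)
```

```text
t 20.88 p [0.54   0.0292 0.3609] zaxis yaw 39.9 q [-0.13 -0.08  1.76  0.    1.46 -0.83] F [-0.4 -0.8 -0.8] open 0.259
[0.538 0.03  0.363] units [-0.08  0.08 -0.04]
[0.5337 0.0495 0.363 ] units [0.   0.71 0.37]
[0.5337 0.0495 0.33  ] units [ 1.32 -0.   -0.  ]
```

View pics/b5z.png

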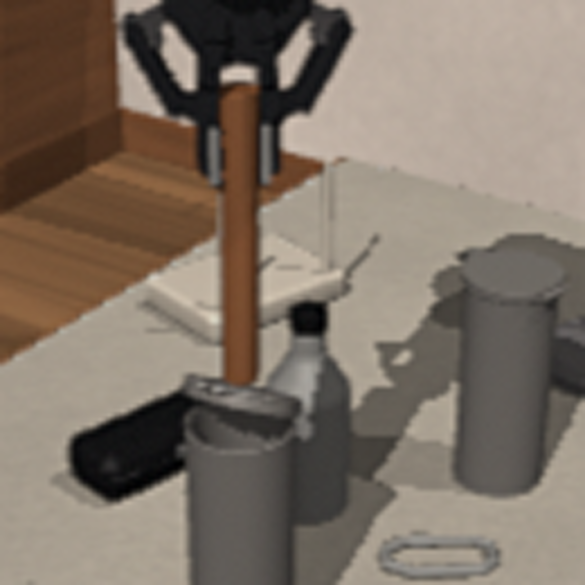

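Call:
{"fn": "move_arm", "kwargs": {"commands": [0, 0.3, 0.16, 0, 0, 0.3, 0.16, 0, 0.2, 0, 0, 0, 0.2, 0, 0, 0, 0.2, 0, 0, 0, 0.2, 0, 0, 0, 0.2, 0, 0, 0, 0.1, 0, 0, 0]}}

```text
time: 21.92
eef_pos: [0.5366, 0.0448, 0.3328]
tcp_rot: [-0.241, 0.665, 0.241, 0.665]
contact_force: [0.0, -0.8, -0.3]
opening: 0.257
```

Call:
{"fn": "move_arm", "kwargs": {"commands": [0.1, 0, 0, 0]}}

```text
time: 22.05
eef_pos: [0.5368, 0.0449, 0.3307]
tcp_rot: [-0.241, 0.665, 0.241, 0.665]
contact_force: [0.4, 0.9, -0.3]
opening: 0.255
```

Call:
{"fn": "move_arm", "kwargs": {"commands": [0.1, 0, 0, 0]}}

```text
time: 22.18
eef_pos: [0.537, 0.0448, 0.3297]
tcp_rot: [-0.241, 0.664, 0.24, 0.665]
contact_force: [-1.5, -0.7, 7.3]
opening: 0.256
```

Call:
{"fn": "move_arm", "kwargs": {"commands": [0.1, 0, 0, 0, 0.05, 0, 0, 0, 0, 0, 0, 0, 0, 0, 0, 0]}}

```text
time: 22.68
eef_pos: [0.5372, 0.0447, 0.3294]
tcp_rot: [-0.242, 0.664, 0.24, 0.666]
contact_force: [-2.6, -0.1, 11.4]
opening: 0.256
```

Run:
```python
from h import *
to([[.538,.03,.363]])
shot("b6",(240,90,130,130),4.5)
```

```text
t 22.68 p [0.5372 0.0447 0.3294] zaxis yaw 39.83 q [-0.1  -0.07  1.81 -0.    1.4  -0.8 ] F [-2.6 -0.1 11.4] open 0.256
[0.538 0.03  0.363] units [-1.34 -0.48 -0.35]
```

View pics/b6z.png

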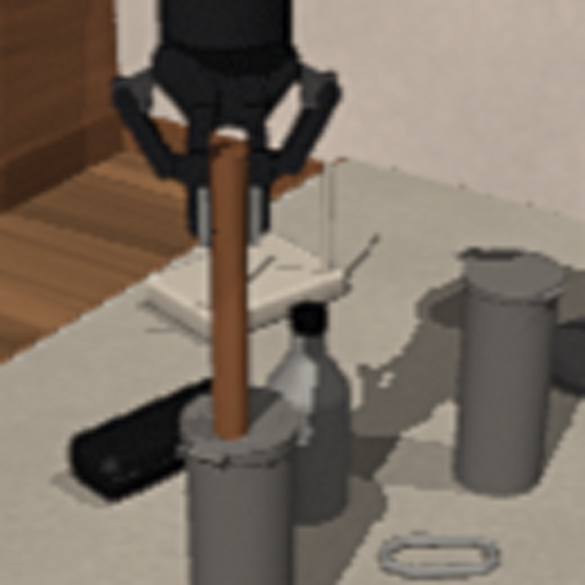

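Call:
{"fn": "move_arm", "kwargs": {"commands": [-0.4, 0, 0, 0, -0.8, 0, 0, 0, -0.8, 0, 0, 0, 0, 0, 0, 0]}}

```text
time: 23.22
eef_pos: [0.5377, 0.0448, 0.3776]
tcp_rot: [-0.242, 0.663, 0.24, 0.666]
contact_force: [-0.4, -0.4, -0.5]
opening: 0.257
```

Run:
```python
from h import *
shot("c1",(190,200,140,90),5)
shot("c1t",(230,140,140,100),5,"top")
to([[.571,.2735,.375],[.571,.2735,.27],[.571,.2735,.157]])
```

```text
t 23.32 p [0.5368 0.0449 0.3746] zaxis yaw 39.82 q [-0.11 -0.09  1.75  0.    1.48 -0.8 ] F [ 0.1 -0.3 -0.8] open 0.257
[0.571  0.2735 0.375 ] units [-0.01  6.15  6.91]
[0.571  0.2735 0.27  ] units [ 4.2  0.  -0. ]
[0.571  0.2735 0.157 ] units [ 4.52  0.   -0.  ]
```

View pics/c1z.png

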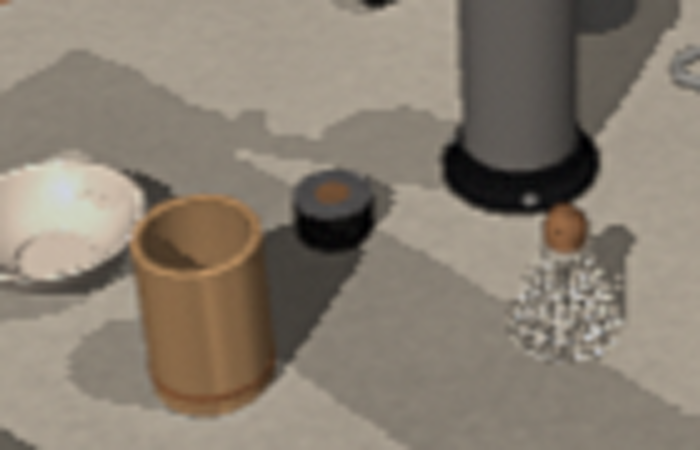

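View pics/c1tz.png

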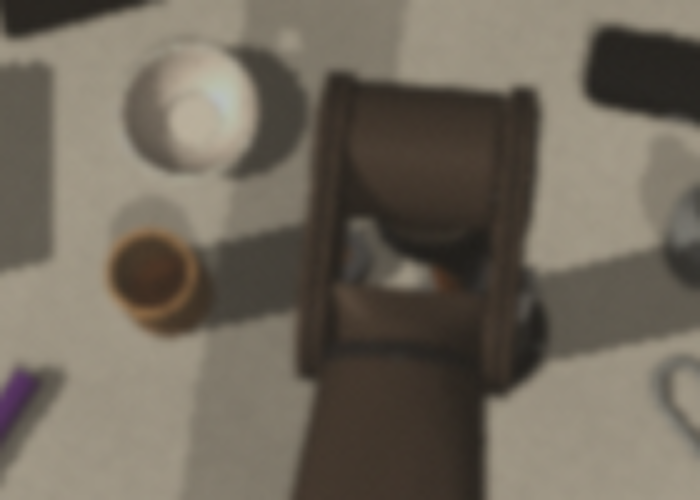

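Run:
```python
from h import *
print(plane("side",(199/5+190-.4,236/5+200-.4),.1),plane("top",(154/5+230-.4,275/5+140-.4),.1))
```

```text
[0.57073478 0.27423734 0.1       ] [0.57139721 0.2712565  0.1       ]
```

Call:
{"fn": "move_arm", "kwargs": {"commands": [0, 0.88, 0.98, 0, 0, 0.88, 0.98, 0, 0, 0.88, 0.98, 0, 0, 0.88, 0.98, 0, 0, 0.88, 0.98, 0, 0, 0.88, 0.98, 0, 0, 0.86, 0.98, 0, 0, 0, 0, 0, 0.7, 0, 0, 0, 0.7, 0, 0, 0, 0.7, 0, 0, 0, 0.7, 0, 0, 0, 0.7, 0, 0, 0, 0.7, 0, 0, 0, 0, 0, 0, 0]}}

```text
time: 25.2
eef_pos: [0.5692, 0.2723, 0.267]
tcp_rot: [-0.241, 0.666, 0.241, 0.663]
contact_force: [0.1, -0.1, -0.5]
opening: 0.257
```

Run:
```python
from h import *
shot("c2",(170,130,120,160),3.7)
to([[.571,.273,.157]])
x,y,z=ctrl.get_state()["eef_pos"]
for h in (z+.045,z-.145): print(h,((proj("side",[x,y,h])-[170,130]+.5)*3.7-.5))
```

```text
t 25.25 p [0.5699 0.2726 0.2686] zaxis yaw 39.82 q [ 0.29  0.18  1.66  0.    1.3  -0.41] F [ 0.5  0.4 -0.1] open 0.255
[0.571 0.273 0.157] units [ 4.46 -0.02  0.05]
0.31361149289341855 [189.59580231 169.06205426]
0.12361149289341858 [220.3185896  406.54751596]
```

View pics/c2z.png

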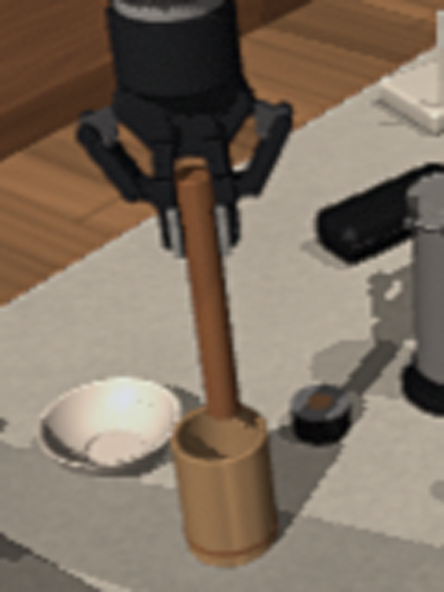

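Call:
{"fn": "move_arm", "kwargs": {"commands": [0.5, 0, 0, 0, 0.5, 0, 0, 0, 0.5, 0, 0, 0, 0.5, 0, 0, 0, 0.5, 0, 0, 0, 0.5, 0, 0, 0, 0.5, 0, 0, 0, 0.4, 0, 0, 0, 0.3, 0, 0, 0, 0, 0, 0, 0]}}

```text
time: 26.5
eef_pos: [0.5698, 0.2725, 0.1638]
tcp_rot: [-0.241, 0.665, 0.241, 0.664]
contact_force: [0.5, 0.5, -0.9]
opening: 0.258
```

Run:
```python
from h import *
shot("c3",(180,170,100,120),5)
to([[.571,.273,.157]])
```

```text
t 26.55 p [0.5702 0.2726 0.1645] zaxis yaw 39.82 q [ 0.29  0.27  1.75  0.    1.12 -0.41] F [-0.7 -0.6 -0.4] open 0.26
[0.571 0.273 0.157] units [ 0.3  -0.01  0.04]
```

View pics/c3z.png

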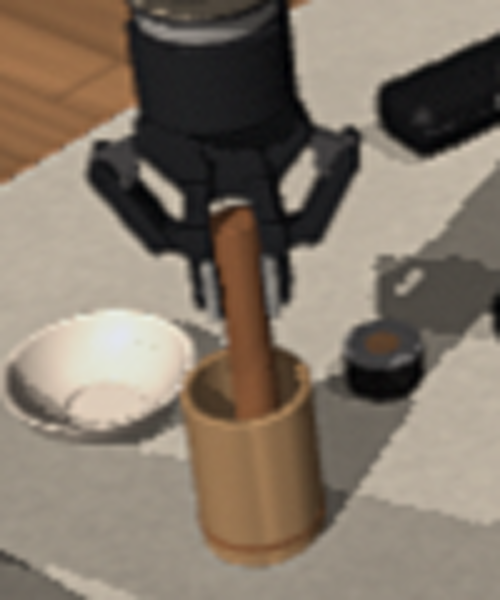

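Stick is inside the cup, no contact force. Lower the last ~6 mm and open.

Call:
{"fn": "move_arm", "kwargs": {"commands": [0.2, 0, 0, 0, 0.1, 0, 0, 0, 0, 0, 0, 0]}}

```text
time: 26.92
eef_pos: [0.57, 0.2726, 0.1568]
tcp_rot: [-0.241, 0.665, 0.241, 0.665]
contact_force: [0.1, -0.2, -1.1]
opening: 0.259
```

Call:
{"fn": "move_arm", "kwargs": {"commands": [0, 0, 0, 0, 0, 0, 0, 0, 0, 0, 0, 0, 0, 0, 0, 0, 0, 0, 0, 0, 0, 0, 0, 0], "jaw": 85, "force": 40}}

```text
time: 27.68
eef_pos: [0.5701, 0.2726, 0.1571]
tcp_rot: [-0.241, 0.665, 0.241, 0.665]
contact_force: [-1.3, -0.0, -0.2]
opening: 0.998
```

Run:
```python
from h import *
shot("c4",(180,170,100,120),5)
to([[.571,.273,.157]])
```

```text
t 27.73 p [0.5701 0.2726 0.1571] zaxis yaw 39.82 q [ 0.29  0.28  1.76  0.    1.11 -0.41] F [ 0.9  0.  -0.4] open 0.998
[0.571 0.273 0.157] units [ 0.   -0.01  0.04]
```

View pics/c4z.png

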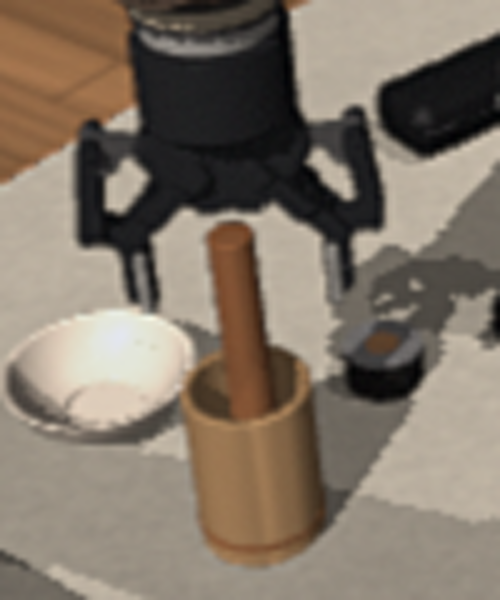

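Stick stands free between the fingers. Retract upward.

Call:
{"fn": "move_arm", "kwargs": {"commands": [-0.4, 0, 0, 0, -0.6, 0, 0, 0, -0.8, 0, 0, 0, -0.9, 0, 0, 0, -0.9, 0, 0, 0, -0.9, 0, 0, 0, -0.9, 0, 0, 0, 0, 0, -0.9, 0, 0, 0, -0.9, 0, 0, 0, -0.9, 0, 0, 0, -0.9, 0, 0, 0, 0, 0, 0, 0, 0, 0, 0, 0, 0, 0, 0, 0, 0, 0, 0, 0]}}

```text
invalid input at $.commands: expected a multiple of 4 numbers
```

Run:
```python
from h import *
shot("d1",(170,120,220,170),3.5)
shot("d1t",(230,140,200,120),4,"top")
to([[.571,.273,.157]])
```

```text
t 27.82 p [0.5702 0.2726 0.1571] zaxis yaw 39.82 q [ 0.29  0.28  1.76  0.    1.11 -0.41] F [0.5 0.1 0.4] open 0.994
[0.571 0.273 0.157] units [ 0.   -0.01  0.04]
```

View pics/d1z.png

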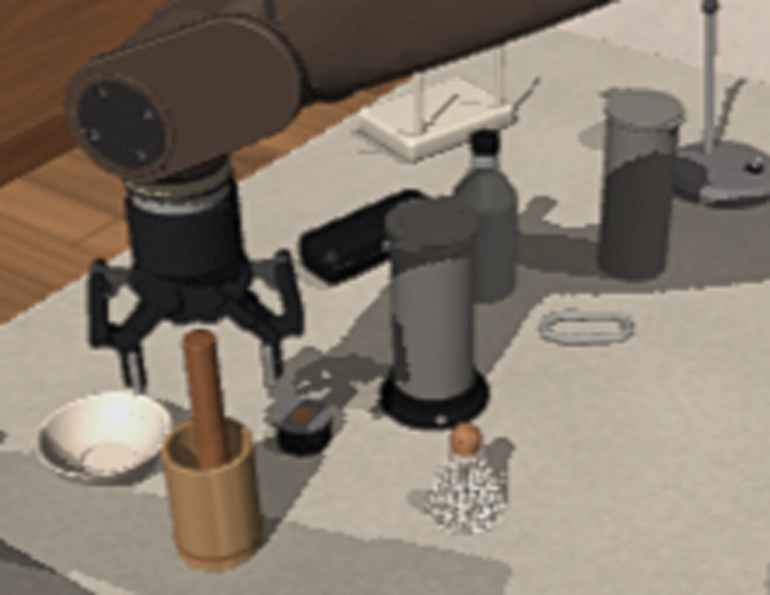

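View pics/d1tz.png

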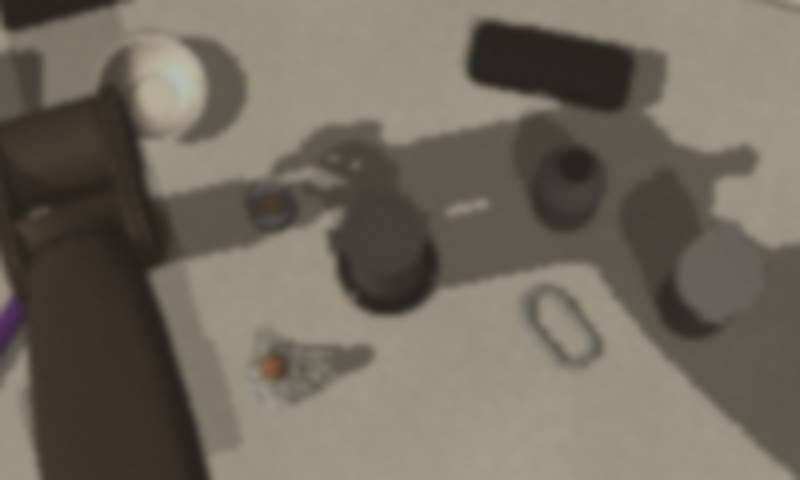

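The lid is flat shut and the bystanders are in place. Now retract.

Call:
{"fn": "move_arm", "kwargs": {"commands": [-0.4, 0, 0, 0, -0.6, 0, 0, 0, -0.8, 0, 0, 0, -0.9, 0, 0, 0, -0.9, 0, 0, 0, -0.9, 0, 0, 0, -0.9, 0, 0, 0, 0, 0, -0.9, 0, 0, 0, -0.9, 0, 0, 0, -0.9, 0, 0, 0, 0, 0, 0, 0, 0, 0, 0, 0, 0, 0]}}

```text
time: 29.45
eef_pos: [0.5189, 0.2297, 0.2925]
tcp_rot: [-0.241, 0.665, 0.241, 0.665]
contact_force: [-0.6, 0.1, -0.1]
opening: 0.999
```

Run:
```python
from h import *
shot("d2",(170,120,220,170),3.5)
to([[.571,.273,.157]])
```

```text
t 29.5 p [0.5188 0.2297 0.2922] zaxis yaw 39.84 q [ 0.24  0.02  1.79  0.    1.33 -0.46] F [ 0.2 -0.3  0.5] open 0.995
[0.571 0.273 0.157] units [ 5.41 -0.01  2.71]
```

View pics/d2z.png

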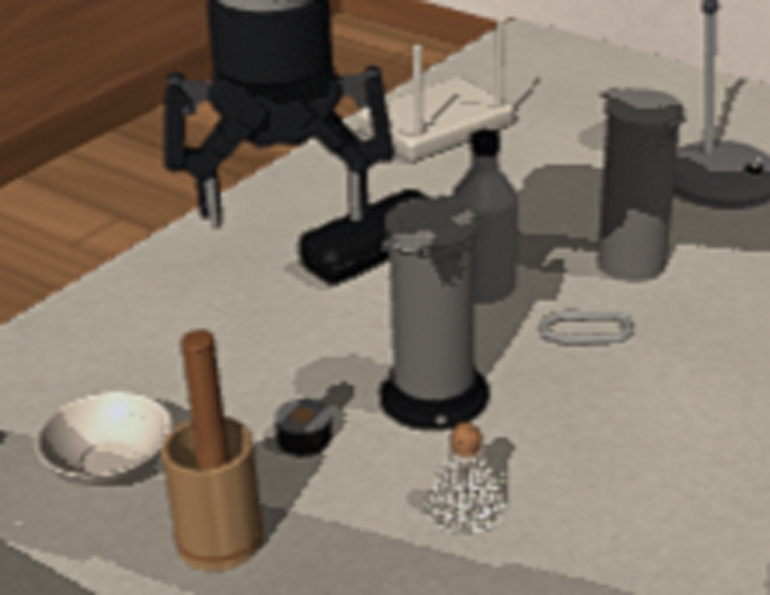

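```bash
python3 -c "
from plant import ctrl
print(ctrl.sign_off())"
```

```text
the job is handed in; nothing more can be done
None
```

I handed the job in at about 29.5 s of the 67 s allowed; `sign_off` reports no verdict, so success isn't confirmed.

- **Shuttlecocks:** I pushed them down with the beech stick until it met a hard stop, reading about 18 N. The stick's end was then at about 118 mm, which matches both being home. I couldn't see inside the tube once the lid was shut.
- **Lid:** I swung it over with the stick and pressed it down with about 11 N. The stick's end stopped at the height expected for a shut lid, and both camera views showed it flat.
- **Stick and cup:** The stick is back in the cup, standing almost upright. The cup slid 4–5 mm while I was taking the stick out, and it is still upright.
- **Everything else:** The last side picture showed the other objects in their original places, with the open gripper clear of everything and no contact force. One move call was refused because its command list had the wrong length. I sent it again corrected, and nothing had moved in between.

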